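# Shut a double-door wiring cabinet so its edges lap

### The job

Shut the wiring cabinet that lies on its back on the bench: fold down the rebated leaf with the black stepped edge first, and the flanged leaf with the yellow lip last, so that the lip laps over the black step. Bring both leaves fully home, and do not knock the screw jar about.

Things in the scene. Friction and masses are not known exactly. Their poses are not given: they have to be found in the camera images.
- cabinet: Grey steel cabinet on its back, open side up, 240 (x) by 260 (y) by 90 mm high, fixed, at any yaw. Origin: centre of its underside, z up. Two light blue leaves, 236 mm long in x and centred on x = 0, open upward and away from each other; hinge axes along x, 91 mm up: the flanged leaf's at y = +127 mm, the rebated leaf's at y = -127 mm. A leaf's underside lies in the plane of its hinge axis.
- flanged_leaf (a joint): Its angle: 0 = shut, level, at its stop; grows opening; starts at 0.85 to 1.2 rad. Light blue, 20 mm thick, 120 mm wide from the hinge; then a yellow lip, 6 mm thick, flush with the outer face, out to 140 mm. Round steel lock in its face. Stiff hinge: stays where left; 2 to 6 N on the outer face near the free edge turn it. Shut too early, its lip stops the rebated leaf 0.17 rad short.
- rebated_leaf (a joint): Its angle: 0 = shut, level, at its stop; grows opening; starts at 0.85 to 1.2 rad. Light blue, 20 mm thick, 109 mm wide from the hinge; then a black step, 12 mm thick, flush with the underside, out to 131 mm, which belongs under the other leaf's lip. Stiff hinge: stays where left; 2 to 6 N on the outer face near the free edge turn it.
- screw_jar: Bystander: loose glass jar with a red cap, 72 mm across, 95 mm tall, standing to one side of the cabinet; origin: centre of its underside. Also about, beside the cabinet: a steel can with a yellow label (100 mm across, 115 mm tall), a white bottle (66 mm across, 170 mm tall) and a paintbrush.

How it is judged:
By the outcome, as a careful person would: the job done as asked, in the order asked, and still so for the second after the job is handed in, with the robot touching nothing.
It also fails if it takes over 42 s, if anything falls off the work surface, if the arm or the gripper's body presses on something with over 40 N, if the wrist force passes 120 N, or if a joint passes its speed limit or range.

### The arm

A 7-joint arm with a two-finger parallel gripper is mounted at the origin on the work surface. World frame = base frame: x ahead of the robot, y to its left, z up, the work surface at z = 0. Lengths are in mm, angles in rad, forces in N, time in s.
With the tool pointing down it reaches from about 400 to 875 mm from the base axis. Payload 4.4 kg.
Tool frame: the origin (TCP) lies at the very end of the fingers, on their centre line; the grasp point (between the pads) lies 19 mm behind it; z points along the fingers, y is the line along which they close (so a half turn about z gives the same grasp; the last joint's range is limited). The gripper opens to 85 mm and grips with 20 to 120 N. Pads are 22 mm wide; open, the fingers measure 114 mm over their backs; the gripper's body (76 mm by 85 mm) begins 54 mm behind the grasp point. The pads swing forward as they close: fully open they stand 13 mm farther back than shut.
Start: joints at [-0.066, 0.628, 0.038, 1.517, -0.027, 0.996, -0.02], TCP at [650.014, 0.027, 231.313] pointing down, gripper open.
Joint ranges: [-3.06, 3.06], [-0.37, 2.12], [-1.25, 1.32], [0.18, 2.47], [-1.1, 4.24], [0.23, 1.98], [-2.94, 2.94]. Speed limits (rad/s): [2.57, 2.57, 3.14, 3.14, 3.14, 3.14, 3.14].

### API

Orientations are given as [roll, pitch, yaw] about the fixed x, y, z axes, in that order (R = Rz(yaw) Ry(pitch) Rx(roll)).
In Python, from cell import monitor, viewer, workorder gives the robot as it stands.
- The arm moves only by the tool arm_command, never from a script. Its argument "series" is one flat list of numbers, 5 for each row, row after row: the opening in per cent of the stroke, from 0 (shut) to 100 (fully open), then the shift along the tool's x, y, z in cm, then the turn about the tool's z in degrees. In form: [claw, x, y, z, roll, claw, x, y, z, roll, ...]. A call has exactly 5 rows; each row is the pose to reach, as a shift and turn from the pose commanded when the call began, along the tool's axes at that moment; what a row does not reach only later rows make up. A row lasts 1/12 s, in which the tool goes at most 41.7 mm and 7.16 degrees, less where a joint would pass 70% of its speed; a pose out of reach is approached as far as the arm can. A call with a gripper value outside its range is refused whole. The fingers move at their own pace and stop on an object; the grip force is fixed at half the most. Time passes only in rows, so rows that repeat a pose let the fingers close, or fill a call up. It gives the time, the measured TCP pose, the force, the opening and the grip force at its end, in the units of the state.
- monitor.read_state(): the state, without advancing time (a new reading comes with each control period).
- viewer.get_image(name): name is "scene" or "side" or "wrist"; returns (picture, depth): 384x512x3 uint8, red, green, blue; 384x512 float32, mm along the optical axis (not along the pixel's ray), 0 where there is no reading.
- viewer.camera_model(name): a dict with "mtx" (3x3 intrinsics, pixels), "dist_coeffs" ([k1, k2, p1, p2, k3] as OpenCV has them; the pictures are not rectified), "R" (3x3) and "t" (3): a world point X has camera coordinates R X + t. Camera axes: x right, y down, z forward; pixel columns grow to the right and rows downward; lengths in mm; the calibration is good to about 2 mm. A picture is of the moment at which its call begins: read the wrist's pose just before it. camera_model takes no time and is no camera call; for the wrist camera it gives the pose at the moment of the call.
- workorder.finish_job(): hands the job in; it is judged then, once.
The state is a dict: "clock": time; "qpos": joint angles; "qd": joint speeds; "tau": joint torques, N m; "eef_pos": TCP position; "tool_rot": TCP orientation; "force": force on the tool from outside, world axes, zero at the start; "torque": the same for the moment, N m; "width": finger opening in mm; "gripper_force": force on a finger pad.
Only numpy, scipy, OpenCV 4.12 (cv2) and the standard library are available. Lean on these libraries where they do the work, as an engineer would, in place of code of your own. Each camera call takes 0.05 s, during which the arm holds its last target. There are 200 camera calls.

## Working session

There is one attempt and no reset: what is moved stays moved. The work goes in short steps, Python scripts to look and compute and a tool call to move; the robot and the scene stay as the last step left them, time stands still between calls to the robot, and variables do not carry over. Pictures are saved under pics/ and viewed, at most 10 in all, crops included, and the job is handed in when it is done.

Besides the shell and the picture viewer there is one more tool, called after "Call:" by a JSON object that holds its "op" and its "data", one argument or row to a line. arm_command: Moves the arm, as the interface text tells. Its arguments: {"type":"object","properties":{"series":{"type":"array","items":{"type":"number"}}},"required":["series"]}

```bash
ls; mkdir -p pics
python3 - <<'E'
from cell import monitor, viewer
import cv2,numpy as np
s=monitor.read_state(); print(s)
for n in ["scene","side"]:
    im,d=viewer.get_image(n); m=viewer.camera_model(n)
    np.savez(f"{n}0.npz",im=im,d=d,**{k:np.array(v) for k,v in m.items()})
    cv2.imwrite(f"pics/{n}0.png",im[:,:,::-1])
    R=np.array(m["R"]);print(n,-R.T@np.array(m["t"]),R[2], np.array(m["dist_coeffs"]))
E
```

```text
pics
{'clock': 0.0, 'qpos': array([-0.06581784,  0.62934882,  0.03842319,  1.51837867, -0.02699312,
        0.99631629, -0.02001156]), 'qd': array([-1.85109356e-04,  2.13375061e-04,  6.88237512e-04,  7.84510466e-05,
        1.04240279e-03, -1.23892333e-04, -7.93728352e-04]), 'tau': array([-1.11932164e-03, -5.63405585e+01,  1.22606792e+00, -1.93450052e+01,
        1.09587883e-02,  1.05136272e-02, -8.84369996e-06]), 'eef_pos': array([6.49361895e+02, 4.90570718e-02, 2.30383608e+02]), 'tool_rot': array([-3.13965910e+00,  2.08281166e-05,  1.57082131e+00]), 'force': array([ 0.835783  ,  0.25951742, -0.0843711 ]), 'torque': array([-0.02823124, -0.04258698,  0.00172788]), 'gripper_force': 0.0, 'width': 85.39234167847033}
scene [1167.24085208 -377.79720405 1144.89532563] [-0.48119229  0.28241793 -0.82987595] [-0.14671292  0.          0.          0.          0.        ]
side [1141.02947096  593.54203764  892.11146219] [-0.50009389 -0.50576258 -0.7029298 ] [-0.02761654  0.          0.          0.          0.        ]
```

View pics/scene0.png

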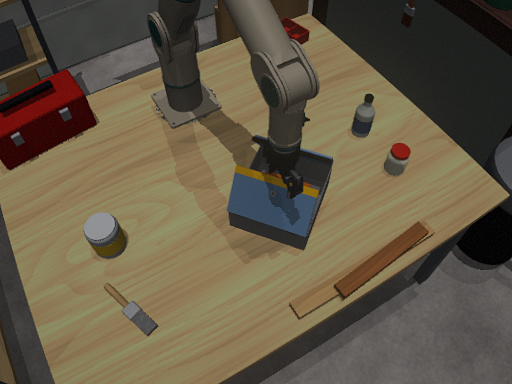

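View pics/side0.png

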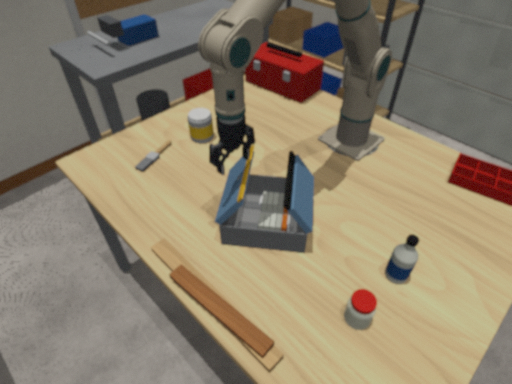

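The scene view shows the cabinet around (285,195), with the yellow-lipped leaf at its near left, (275,180). In the side view the yellow-lipped leaf is at (240,185) and the black-stepped leaf at (300,190). The jar, at (360,310) in the side view, is well clear on the +y side.

```bash
cat > h.py <<'E'
import numpy as np,cv2
def pts(f,mask):
    v,u=np.nonzero(mask&(f["d"]>0)); z=f["d"][v,u]
    n=cv2.undistortPoints(np.stack([u,v],1).astype(float)[:,None],f["mtx"],f["dist_coeffs"])[:,0]
    return (np.c_[n,np.ones(len(n))]*z[:,None]-f["t"])@f["R"], u, v
def hsv(f): return cv2.cvtColor(f["im"],cv2.COLOR_RGB2HSV).astype(int)
def plane(P):
    for _ in range(6):
        c=np.median(P,0) if _==0 else P.mean(0); n=np.linalg.svd(P-c,full_matrices=False)[2][2]
        r=abs((P-c)@n); P=P[r<max(3,1.5*np.median(r))]
    return c,n,P
E
python3 - <<'E'
from h import *
np.set_printoptions(precision=2,suppress=True)
for nm in ["scene","side"]:
    f=np.load(nm+"0.npz"); H=hsv(f); h,s,v=H[...,0],H[...,1],H[...,2]
    A,_,_=pts(f,np.ones_like(h,bool)); P=np.zeros(f["im"].shape); vv,uu=np.nonzero(f["d"]>0); P[vv,uu]=A
    reg=(P[...,0]>400)&(P[...,0]<900)&(abs(P[...,1])<260)&(P[...,2]>30)&(P[...,2]<260)
    blue=reg&(h>95)&(h<118)&(s>90)&(v>50); yel=reg&(h>15)&(h<32)&(s>130)
    red=(P[...,2]>60)&(P[...,0]>400)&((h<6)|(h>174))&(s>150)
    print(nm,"blue",blue.sum(),"yel",yel.sum(),"red",P[red&(P[...,0]>600)].mean(0))
    n,l,st,c=cv2.connectedComponentsWithStats(blue.astype(np.uint8))
    for i in range(1,n):
        if st[i,4]<80: continue
        Q=P[l==i]; cc,nn,k=plane(Q)
        print("comp",st[i],"centre",cc,"normal",nn,len(k),"min",k.min(0),"max",k.max(0))
        for z in (k[:,2].min(),): 
            lo=k[k[:,2]<z+12]; print("  low edge ends",lo[lo[:,1].argmin()],lo[lo[:,1].argmax()])
            hi=k[k[:,2]>k[:,2].max()-12]; print("  hi edge ends",hi[hi[:,1].argmin()],hi[hi[:,1].argmax()])
    n,l,st,c=cv2.connectedComponentsWithStats(yel.astype(np.uint8))
    for i in range(1,n):
        if st[i,4]<20: continue
        Q=P[l==i];d=np.linalg.svd(Q-Q.mean(0),full_matrices=False)[2][0]
        print("yel",st[i],Q.mean(0),d,Q[(Q@d).argmin()],Q[(Q@d).argmax()])
    # cabinet grey rim at z~90
    rim=reg&(P[...,2]>78)&(P[...,2]<97)&(s<110)&~blue
    Q=P[rim]; print("rim",len(Q),Q[:,0].min(),Q[:,0].max(),Q[:,1].min(),Q[:,1].max())
    r=cv2.minAreaRect(P[(reg&(P[...,2]<97))][:,:2].astype(np.float32)); print("rect",r)
E
```

```text
scene blue 3187 yel 531 red [654.47 464.46  93.08]
comp [ 227  173   90   64 3142] centre [640.88 -25.49 149.65] normal [-0.49  0.64 -0.59] 2599 min [ 527.38 -119.04  100.81] max [751.93  73.8  198.11]
  low edge ends [ 573.39 -119.04  105.93] [748.77  21.75 111.18]
  hi edge ends [537.66 -71.71 189.53] [711.2   73.8  195.65]
yel [235 165  53  24 398] [578.63 -19.15 206.47] [0.8  0.59 0.  ] [523.   -66.02 200.98] [646.73  23.86 199.75]
yel [301 186  18  12 121] [690.11  67.49 206.22] [ 0.57 -0.28  0.77] [588.27 142.55  49.49] [706.81  74.56 213.19]
rim 323 402.01734944630863 749.304285729475 -113.07866890646545 231.94179799855527
rect ((680.0233764648438, 102.80572509765625), (522.2086181640625, 309.4380798339844), 23.358592987060547)
side blue 1627 yel 225 red [655.19 467.29  96.17]
comp [ 290  157   22   75 1040] centre [522.82 157.62 155.12] normal [-0.51  0.65  0.56] 843 min [416.53  66.88 111.13] max [616.61 240.52 193.6 ]
  low edge ends [418.41 104.96 122.07] [583.11 240.52 111.13]
  hi edge ends [446.42  66.88 191.02] [611.79 202.39 183.44]
comp [217 158  28  65 585] centre [653.57  -9.92 153.89] normal [ 0.5  -0.64  0.59] 436 min [560.65 -93.54 116.44] max [745.94  72.43 191.22]
  low edge ends [583.51 -93.54 122.99] [745.94  31.18 116.44]
  hi edge ends [562.34 -51.04 185.93] [712.37  72.43 189.11]
yel [238 145  16  56 218] [626.78  24.21 211.43] [ 0.8   0.61 -0.01] [519.51 -63.28 207.05] [703.23  88.16 217.18]
rim 450 450.8103269872236 748.2875029292777 -70.57242264820712 237.08794951452174
rect ((681.3220825195312, 116.21530151367188), (497.1512145996094, 285.21466064453125), 16.048887252807617)
```

Call:
{"op": "arm_command", "data": {
  "series": [0, 0, 0, -4, -7, 0, 0, 0, -7, -14, 0, 3, -3, -7, -21, 0, 6, -6, -7, -28, 0, 9, -9, -7, -35]
}}

```text
clock: 0.52
eef_pos: [560.6, 88.9, 301.4]
tool_rot: [3.141, 0.0, 2.186]
force: [-0.5, 0.9, -0.7]
width: 25.5
gripper_force: 0.0
```

Call:
{"op": "arm_command", "data": {
  "series": [0, 3, -1, 0, -2.5, 0, 6.5, -1.4, 0, -2.5, 0, 9.9, -1.4, 0, -2.5, 0, 9.9, -1.4, 4, -2.5, 0, 9.9, -1.4, 8, -2.5]
}}

```text
clock: 0.93
eef_pos: [493.8, 164.7, 222.7]
tool_rot: [3.135, 0.001, 2.23]
force: [1.6, -0.2, -1.7]
width: 0.1
gripper_force: 0.0
```

Run:
```python
from cell import monitor, viewer
import cv2,numpy as np
print(monitor.read_state()["eef_pos"])
a,_=viewer.get_image("side");b,_=viewer.get_image("scene")
cv2.imwrite("pics/c1.png",np.hstack([cv2.resize(a[90:290,150:350],(400,400)),cv2.resize(b[80:280,170:370],(400,400))])[:,:,::-1])
```

```text
[493.82181695 164.69502502 222.70648769]
```

View pics/c1.png

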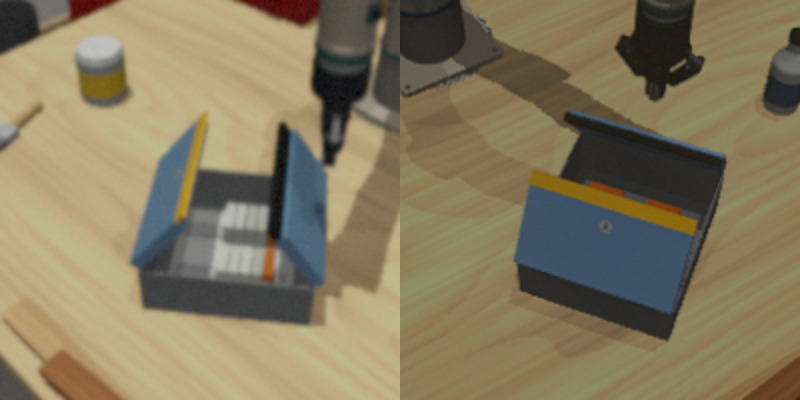

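The picture shows the gripper just outside the rebated leaf (fingertip at (330,160) in the left crop), with both leaves still open.

Call:
{"op": "arm_command", "data": {
  "series": [0, 0, 0, 3, 0, 0, 0, 0, 4.2, 0, 0, -1.5, 0, 4.2, 0, 0, -2.5, 0, 4.2, 0, 0, -3.2, 0, 4.4, 0]
}}

```text
clock: 1.45
eef_pos: [514.3, 135.4, 178.8]
tool_rot: [3.14, 0.0, 2.223]
force: [-2.9, 3.9, -0.9]
width: -0.1
gripper_force: 1.7
```

Call:
{"op": "arm_command", "data": {
  "series": [0, -0.6, 0, 0.3, 0, 0, -1.2, 0, 0.6, 0, 0, -1.9, 0, 1.1, 0, 0, -2.5, 0, 1.6, 0, 0, -2.9, 0, 1.9, 0]
}}

```text
clock: 1.87
eef_pos: [531.8, 112.8, 158.4]
tool_rot: [3.14, 0.001, 2.225]
force: [-0.0, 1.7, 3.1]
width: -0.0
gripper_force: 1.7
```

Call:
{"op": "arm_command", "data": {
  "series": [0, -0.5, 0, 0.7, 0, 0, -1.0, 0, 1.4, 0, 0, -1.5, 0, 2.2, 0, 0, -1.9, 0, 3.0, 0, 0, -2.2, 0, 3.8, 0]
}}

```text
clock: 2.28
eef_pos: [545.6, 95.0, 120.1]
tool_rot: [3.139, 0.002, 2.225]
force: [2.4, -0.9, 3.6]
width: 0.1
gripper_force: 1.9
```

Call:
{"op": "arm_command", "data": {
  "series": [0, -0.1, 0, 0.3, 0, 0, -0.1, 0, 0.5, 0, 0, -0.1, 0, 0.7, 0, 0, -0.1, 0, 0.8, 0, 0, -0.1, 0, 0.8, 0]
}}

```text
clock: 2.7
eef_pos: [543.7, 94.8, 112.0]
tool_rot: [-3.14, -0.001, 2.225]
force: [0.4, -0.0, -0.3]
width: 0.1
gripper_force: 0.2
```

Call:
{"op": "arm_command", "data": {
  "series": [0, 0, 0, 0.1, 0, 0, 0, 0, 0.2, 0, 0, 0, 0, 0.3, 0, 0, 0, 0, 0.3, 0, 0, 0, 0, 0.3, 0]
}}

```text
clock: 3.12
eef_pos: [543.8, 94.8, 111.0]
tool_rot: [-3.141, 0.0, 2.225]
force: [-3.1, -2.5, 16.4]
width: -0.0
gripper_force: 8.5
```

Call:
{"op": "arm_command", "data": {
  "series": [0, 0, 0, -3, 0, 0, 0, 0, -7, 0, 0, 0, 0, -11, 0, 0, 0, 0, -15, 0, 0, 0, 0, -18, 0]
}}

```text
clock: 3.53
eef_pos: [544.3, 95.7, 292.4]
tool_rot: [3.14, -0.0, 2.226]
force: [0.7, -0.0, -0.2]
width: 0.6
gripper_force: 0.0
```

Call:
{"op": "arm_command", "data": {
  "series": [0, -4, 0, 0, 0, 0, -8, 0, 0, 0, 0, -12, 0, 0, 0, 0, -16, 0, 0, 0, 0, -17.5, 0, 0, 0]
}}

```text
clock: 3.95
eef_pos: [652.6, -50.3, 288.3]
tool_rot: [-3.139, 0.003, 2.219]
force: [-0.2, -0.3, 0.0]
width: 0.2
gripper_force: 0.0
```

Run:
```python
from cell import monitor, viewer
from h import *
np.set_printoptions(precision=3,suppress=True)
p=monitor.read_state()["eef_pos"]; print(p, p@[.612,-.79,0]-303.4)
im,d=viewer.get_image("side"); f=dict(im=im,d=d,**{k:np.array(v) for k,v in viewer.camera_model("side").items()})
H=hsv(f);h,s,v=H[...,0],H[...,1],H[...,2]
b=np.zeros((384,512),bool); b[120:260,190:330]=1
P,_,_=pts(f,b&(h>95)&(h<118)&(s>90)&(v>50))
rel=P@[.612,-.79,0]-303.4
L=P[(rel<-5)&(P[:,2]>70)]; c,n,k=plane(L); print("rebated",c,n,len(k))
cv2.imwrite("pics/c2.png",cv2.resize(im[90:290,150:350],(500,500))[:,:,::-1])
```

```text
[652.644 -50.35  288.297] 135.79431281212186
rebated [541.456 104.746 110.326] [0.008 0.011 1.   ] 187
```

View pics/c2.png

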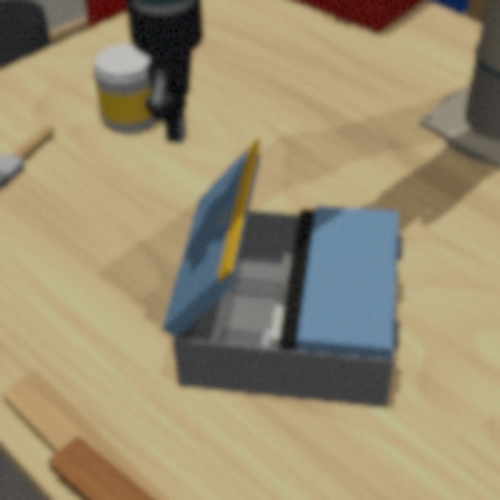

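The rebated leaf now lies flat (right half, (350,280)), the flanged leaf is still open, and the gripper is outside it.

Call:
{"op": "arm_command", "data": {
  "series": [0, 0, 0, 4, 0, 0, 0, 0, 8, 0, 0, 0.5, 0, 9.8, 0, 0, 2.0, 0, 9.8, 0, 0, 3.3, 0, 9.8, 0]
}}

```text
clock: 4.42
eef_pos: [628.4, -16.6, 188.8]
tool_rot: [-3.138, -0.004, 2.225]
force: [-0.0, 0.8, 1.2]
width: 0.3
gripper_force: 0.0
```

Call:
{"op": "arm_command", "data": {
  "series": [0, 0.6, 0, 0, 0, 0, 1.2, 0, 0.1, 0, 0, 1.9, 0, 0.4, 0, 0, 2.6, 0, 0.8, 0, 0, 3.2, 0, 1.2, 0]
}}

```text
clock: 4.83
eef_pos: [612.3, 7.5, 180.0]
tool_rot: [3.139, 0.002, 2.224]
force: [3.2, -2.3, 0.6]
width: 0.3
gripper_force: 1.4
```

Call:
{"op": "arm_command", "data": {
  "series": [0, 0.5, 0, 0.9, 0, 0, 1.0, 0, 1.7, 0, 0, 1.5, 0, 2.4, 0, 0, 2.0, 0, 3.2, 0, 0, 2.5, 0, 4.0, 0]
}}

```text
clock: 5.25
eef_pos: [595.6, 28.5, 138.3]
tool_rot: [-3.142, -0.001, 2.226]
force: [1.0, -0.7, 3.3]
width: -0.3
gripper_force: 1.5
```

Call:
{"op": "arm_command", "data": {
  "series": [0, 0.3, 0, 0.6, 0, 0, 0.5, 0, 1.3, 0, 0, 0.7, 0, 1.9, 0, 0, 0.8, 0, 2.3, 0, 0, 0.8, 0, 2.6, 0]
}}

```text
clock: 5.67
eef_pos: [590.7, 34.1, 112.5]
tool_rot: [-3.14, -0.001, 2.226]
force: [-0.5, 1.3, 4.0]
width: -0.4
gripper_force: 1.3
```

Call:
{"op": "arm_command", "data": {
  "series": [0, 0, 0, 0.1, 0, 0, 0, 0, 0.2, 0, 0, 0, 0, 0.3, 0, 0, 0, 0, 0.4, 0, 0, 0, 0, 0.4, 0]
}}

```text
clock: 6.08
eef_pos: [590.9, 33.5, 111.0]
tool_rot: [-3.141, -0.0, 2.225]
force: [-5.5, 0.7, 14.9]
width: -0.1
gripper_force: 7.4
```

At the stop with 15 N. I'll lift clear and check.

Call:
{"op": "arm_command", "data": {
  "series": [0, 0, 0, -3, 0, 0, 0, 0, -7, 0, 0, 0, 0, -11, 0, 0, 0, 0, -15, 0, 0, 0, 0, -18, 0]
}}

```text
clock: 6.5
eef_pos: [592.2, 32.6, 292.9]
tool_rot: [3.139, 0.003, 2.224]
force: [-0.1, -0.9, -0.9]
width: 0.2
gripper_force: 0.0
```

Call:
{"op": "arm_command", "data": {
  "series": [0, -4, 0, 0, 0, 0, -8, 0, 0, 0, 0, -12, 0, 0, 0, 0, -15, 0, 0, 0, 0, -15, 0, 0, 0]
}}

```text
clock: 6.92
eef_pos: [684.7, -95.3, 288.1]
tool_rot: [-3.138, 0.006, 2.215]
force: [-1.3, -0.6, -0.2]
width: 0.4
gripper_force: 0.0
```

Run:
```python
from cell import monitor, viewer
from h import *
np.set_printoptions(precision=3,suppress=True)
print(monitor.read_state()["eef_pos"])
im,d=viewer.get_image("side"); f=dict(im=im,d=d,**{k:np.array(v) for k,v in viewer.camera_model("side").items()})
H=hsv(f);h,s,v=H[...,0],H[...,1],H[...,2]
b=np.zeros((384,512),bool); b[140:260,190:330]=1
P,_,_=pts(f,b&(h>95)&(h<118)&(s>90)&(v>50))
rel=P@[.612,-.79,0]-303.4
for nm,m in (("rebated",rel<-25),("flanged",rel>15)):
    c,n,k=plane(P[m&(P[:,2]>90)]); print(nm,c,n,len(k))
cv2.imwrite("pics/c3.png",cv2.resize(im[90:340,130:380],(500,500))[:,:,::-1])
```

```text
[684.651 -95.344 288.075]
rebated [541.606 131.145 109.966] [-0.008 -0.009 -1.   ] 150
flanged [590.432 -23.475 110.398] [0.005 0.021 1.   ] 609
```

View pics/c3.png

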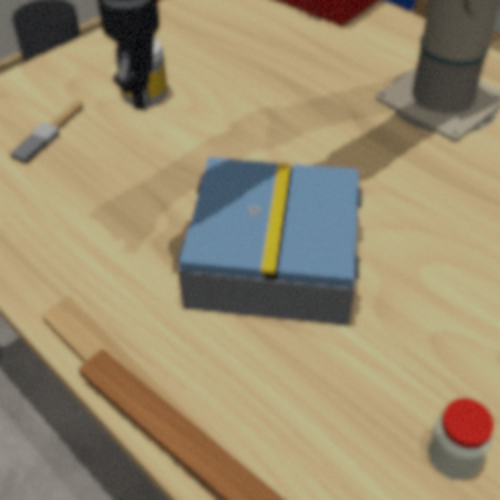

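Both leaves lie flat at z ≈ 110, the yellow lip (275,220) covers the black step, and the jar (460,435) hasn't moved.

```bash
python3 -c "
from cell import workorder
print(workorder.finish_job())"
```

```text
the job is handed in; nothing more can be done
None
```

The cabinet is shut and handed in: the rebated leaf went down first and the flanged leaf last, both level at their stops with the yellow lip over the black step, and the jar was never touched.

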